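Gauge-lane check of a pink housing

TASK

Check the pink housing on the roller gauge lane: lay it lengthwise, screen up, on the upper rollers behind the shut gate and let go, then hold the gate fully open by its red knob until the housing has rolled through to the end stop, and let the gate swing shut. With the gate shut, take the housing from the end stop and set it down gently (not dropped), flat and screen up, inside the pink tray, clear of its walls, and let go. Leave the blue housing, the screwdriver and the jar where they are.

Things in the scene. Friction and masses are not known exactly. Their poses are not given: they have to be found in the camera images.
- shell_center (a point): Centre of the loose pink plastic housing, a rounded block 56 (its x) x 42 (its y) x 26 mm high (its z), about 0.08 to 0.15 kg, black screen and two white buttons on top (+z). It starts flat on the bench at the robot's left.
- lane: Fixed sloping gravity roller lane, base 100 x 360 mm, blue walls, free-turning steel rollers. Origin on the bench below the gate. y runs along the lane (level), +y towards the high loading end, -y towards the low end stop; x across it, away from the robot; z up. The roller tops rise towards +y at 0.175 rad: 78 mm high at y = 0, 78 mm + 0.177 y elsewhere. 52 mm wide between walls.
- load_spot (a point): Point on the roller tops, mid-width, 95 mm up the slope from the gate: a good place for the middle of the housing's underside, its 56 mm length along the lane. Axes as lane (level). Walls here (y = 17 to 160 mm) stand 24 mm above the rollers: hold the housing by its 42 mm wide ends. An 18 mm wall ends the lane at y = 160 mm. Let go, the housing rolls down against the shut gate.
- stop_spot (a point): Point on the roller tops, mid-width, 155 mm down the slope from the gate: where the middle of the housing's underside comes to rest, about 2 s after the gate is open. Axes as lane. The rails here stand only 4 mm above the rollers, so the housing can be held by its sides; the rubber end stop (20 mm above the rollers) covers its low end.
- portal (a point): Middle of the top of the aluminium gauge portal across the lane, 14 mm uphill of the gate, 80 mm wide, 8 mm thick; beam underside 114 mm and top 120 mm above the bench. The housing rolls beneath it by itself.
- gate (a joint): Spring-hinged yellow gate flap (52 mm long, 26 mm high) on an upright hinge at the robot side of the lane. 0 = shut across the lane, grows to 1.65 rad = fully open, pointing downhill along the lane's edge; beyond 1.5 it is clear of the housing. Opens clockwise seen from above. The spring always shuts it: about 1.5 N at the knob when shut, 3.2 N when fully open.
- gate_knob (a point): Mid-height of the red upright knob (16 mm diameter, 131 to 169 mm above the bench) on the gate's lever, which lies just below it, 60 mm from the hinge. Gate shut, it lies 41 mm towards the robot (-x of the lane) and 44 mm downhill (-y) of the hinge; it moves clockwise round the hinge by the gate's angle, ending uphill. Pinch it from above and lead it round; it turns in the fingers.
- gate_hinge (a point): Axis of the gate's upright hinge, at the height of gate_knob, 31 mm to the robot's side (-x) of the lane's middle. Fixed to the lane.
- tray_pink_mid (a point): Middle of the inside floor of the fixed pink tray, 120 (x) x 116 (y) x 22 mm high, walls 4 mm, floor 4 mm above the bench. It and an equal blue tray stand at the robot's right; which is nearer varies.
- blue_shell: Bystander: an equal but blue housing lying in the blue tray; origin at the centre of its underside. Leave alone.
- driver: Bystander: green-handled screwdriver, 150 mm long, lying on the bench between robot and lane. Leave alone.
- jar: Bystander: glass jar, 54 mm diameter, 60 mm high, beyond the lane; origin at the centre of its underside. Leave alone.
Mind the look-alikes: they are no part of the job. Leave any turquoise or yellow look-alike of the part that bears tray_pink_mid alone. What is shaped like the part that bears shell_center but green or yellow is not meant.

How it is judged:
On the way, in this order (a step that is already met when the one before it is completed fails the run):
1. the housing lies screen up on the upper rollers behind the shut gate, let go and at rest (x of shell_center in the frame of lane between -0.02 and 0.02 m and y of shell_center in the frame of lane between 0.02 and 0.14 m and z of shell_center in the frame of lane between 0.085 and 0.13 m and value of joint gate below 0.1 rad and linear speed of shell below 0.02 m/s and angle between shell_center's own z axis and vertical below 0.3 rad and contact force between the fingers and shell below 0.1 N), for 0.2 s.
2. the housing runs on the rollers through the gate, which is held open (x of shell_center in the frame of lane between -0.02 and 0.02 m and y of shell_center in the frame of lane between -0.1 and -0.005 m and z of shell_center in the frame of lane between 0.06 and 0.11 m and value of joint gate above 1.3 rad and contact force between the fingers and gate above 0.2 N and contact force between the fingers and shell below 0.1 N), for 0.02 s.
3. the housing has reached the end stop with the gate still held open (x of shell_center in the frame of lane between -0.02 and 0.02 m and y of shell_center in the frame of lane between -0.175 and -0.13 m and z of shell_center in the frame of lane between 0.045 and 0.085 m and value of joint gate above 1.3 rad and contact force between the fingers and gate above 0.2 N), for 0.02 s.
4. the housing lies at the end stop and the gate has swung shut (x of shell_center in the frame of lane between -0.02 and 0.02 m and y of shell_center in the frame of lane between -0.175 and -0.13 m and z of shell_center in the frame of lane between 0.05 and 0.08 m and value of joint gate below 0.1 rad and linear speed of shell below 0.02 m/s and contact force between the fingers and gate below 0.1 N), for 0.2 s.
5. the housing is set down in the pink tray while still held (x of shell_center in the frame of tray_pink_mid between -0.04 and 0.04 m and y of shell_center in the frame of tray_pink_mid between -0.04 and 0.04 m and z of shell_center in the frame of tray_pink_mid below 0.025 m and contact force between the fingers and shell above 0.2 N), for 0.04 s.
At the end, for the whole second after the job is handed in: The pink housing lies released and at rest inside the pink tray, its centre within 40 mm of the tray's middle along each side and 8 to 18 mm above its floor, screen up within 0.12 rad, and the gate is shut (below 0.1 rad) (x of shell_center in the frame of tray_pink_mid between -0.04 and 0.04 m and y of shell_center in the frame of tray_pink_mid between -0.04 and 0.04 m and z of shell_center in the frame of tray_pink_mid between 0.008 and 0.018 m and angle between shell_center's own z axis and vertical below 0.12 rad and linear speed of shell below 0.02 m/s and value of joint gate below 0.1 rad and contact force between the fingers and shell below 0.1 N); the robot touches nothing.
It fails at once if the blue housing is disturbed (moved over 25 mm) (distance of blue_shell from where it was at the start of the episode above 0.025 m).
It fails at once if the screwdriver is disturbed (moved over 25 mm) (distance of driver from where it was at the start of the episode above 0.025 m).
It fails at once if the jar is disturbed (moved over 25 mm) (distance of jar from where it was at the start of the episode above 0.025 m).
It also fails if it takes over 64 s, if anything falls off the work surface, if the arm or the gripper's body presses on something with over 40 N, if the wrist force passes 120 N, or if a joint passes its speed limit or range.

ROBOT

A 6-joint arm with a two-finger parallel gripper is mounted at the origin on the work surface. World frame = base frame: x ahead of the robot, y to its left, z up, the work surface at z = 0. Lengths are in m, angles in rad, forces in N, time in s.
With the tool pointing down it reaches from about 0.275 to 1 m from the base axis. Payload 8.4 kg.
Tool frame: the origin (TCP) lies where the fingers leave the gripper's body, on its centre line; the fingertips stand 73 mm ahead of it and the grasp point (between the pads) lies 54 mm ahead of it (ctrl.tcp_to_grasp is the distance from the TCP to the grasp point, in m); z points along the fingers, y is the line along which they close (so a half turn about z gives the same grasp; the last joint's range is limited). The gripper opens to 85 mm and grips with 20 to 120 N. Pads are 22 mm wide; open, the fingers measure 114 mm over their backs; the gripper's body (76 mm by 85 mm) begins 54 mm behind the grasp point. The pads swing forward as they close: fully open they stand 13 mm farther back than shut.
Start: joints at [1.21, 0.353, 1.633, -0, 1.155, -0.002], TCP at [0.219, 0.585, 0.304] pointing down, gripper open.
Joint ranges: [-2.63, 2.63], [-0.92, 2.1], [0.06, 2.66], [-1.3, 4.44], [0, 2.69], [-3.02, 3.02]. Speed limits (rad/s): [2.22, 2.22, 2.79, 3.14, 3.14, 3.14].

INTERFACE

Orientations are given as [roll, pitch, yaw] about the fixed x, y, z axes, in that order (R = Rz(yaw) Ry(pitch) Rx(roll)).
In Python, from plant import ctrl gives the robot as it stands.
- The arm moves only by the shell command python3 -m crank 'ROWS' [FORCE]. ROWS is JSON, a list of rows, each an object of numbers: "tx", "ty", "tz": the shift along the tool's x, y, z in m; "spin": the turn about the tool's z in rad; "hand": the finger opening in m, from 0 to 0.0854. A call has 1 to 10 rows; each row is the pose to reach, as a shift and turn from the pose commanded when the call began, along the tool's axes at that moment; what a row does not reach only later rows make up. A row lasts 1/10 s, in which the tool goes at most 50 mm and 8.59 degrees, less where a joint would pass 70% of its speed; a pose out of reach is approached as far as the arm can. A call with a gripper value outside its range is refused whole. The fingers move at their own pace and stop on an object; FORCE is the grip in N (left out, the last holds). Time passes only in rows, so rows that repeat a pose let the fingers close. It gives the time, the measured TCP pose, the force, the opening and the grip force at its end, in the units of the state.
- ctrl.get_state(): the state, without advancing time (a new reading comes with each control period).
- ctrl.read_camera(name): name is "scene" or "side" or "wrist"; returns the picture (384x512x3 uint8, red, green, blue); there is no depth.
- ctrl.calibration(name): a dict with "fx", "fy", "cx", "cy" (pixels), "pose" (4x4, takes a point from camera to world coordinates). Camera axes: x right, y up, looking along -z (the intrinsics and any distortion apply to the point x, -y, -z); pixel columns grow to the right and rows downward; lengths in m; the calibration is good to about 2 mm. A picture is of the moment at which its call begins: read the wrist's pose just before it. calibration takes no time and is no camera call; for the wrist camera it gives the pose at the moment of the call.
- ctrl.hand_in(): hands the job in; it is judged then, once.
Trained networks look in the newest picture that a camera, given by its name, has taken for a name from the list of things; names that differ only in an ending like _2 or _b are one class to them, and where a whole thing is asked for, a point or a joint stands for the part that bears it (a point fixed in the world has none). Each returns a list of dicts, best first, with "score" (0 to 1); they miss things now and then, are a little off and sometimes report something else, mostly with a low value. They report only what shows in the picture. A call takes as long as a camera call. They do not tell look-alikes from the thing itself.
- ctrl.cut_out(camera, target): "mask" (384x512 bool, what is visible of it) and "rect" ([left, top, width, height] in pixels, round what is visible of it).
The state is a dict: "time": time; "q": joint angles; "qd": joint speeds; "joint_torque": joint torques, N m; "eef_pos": TCP position; "ee_rot": TCP orientation; "ft_force": force on the tool from outside, world axes, zero at the start; "moment": the same for the moment, N m; "gripper_width": finger opening in m; "grasp_force": force on a finger pad.
Only numpy, scipy, OpenCV 4.12 (cv2) and the standard library are available. Lean on these libraries where they do the work, as an engineer would, in place of code of your own. Each camera call takes 0.05 s, during which the arm holds its last target. There are 200 camera calls.

## Working session

There is one attempt and no reset: what is moved stays moved. The work goes in short steps, Python scripts to look and compute and a shell command to move; the robot and the scene stay as the last step left them, time stands still between calls to the robot, and variables do not carry over. Pictures are saved under pics/ and viewed, at most 15 in all, crops included, and the job is handed in when it is done.

```bash
ls; mkdir -p pics
python3 - <<'E'
from plant import ctrl
import cv2,numpy as np
for n in ("scene","side"):
    im=ctrl.read_camera(n); cv2.imwrite(f"pics/{n}0.png",cv2.cvtColor(im,cv2.COLOR_RGB2BGR))
    c=ctrl.calibration(n); print(n,c["fx"],c["cx"],c["cy"],[k for k in c],np.round(c["pose"],3).tolist())
    for t in ("shell_center","lane","tray_pink_mid","gate","gate_knob","jar","driver","portal"):
        print(t,[(round(d["score"],2),d["rect"]) for d in ctrl.cut_out(n,t)[:4]])
s=ctrl.get_state();print(s["time"],s["eef_pos"],s["ee_rot"],ctrl.tcp_to_grasp)
E
```

```text
pics
scene 428.6167023593794 256.20108461357125 185.66884797413633 ['fx', 'fy', 'cx', 'cy', 'pose'] [[-0.65, -0.615, 0.446, 1.199], [0.76, -0.523, 0.386, 0.448], [-0.004, 0.59, 0.807, 1.185], [0.0, 0.0, 0.0, 1.0]]
shell_center [(0.82, [358.1, 274.8, 17.7, 21.8]), (0.64, [366.7, 243.8, 24.1, 17.8])]
lane [(0.84, [232.9, 157.8, 95.8, 98.1])]
tray_pink_mid [(0.95, [133.4, 129.2, 43.5, 31.3]), (0.89, [180.0, 143.8, 47.7, 35.8])]
gate []
gate_knob [(0.63, [283.7, 160.1, 5.9, 26.2])]
jar [(0.76, [249.7, 251.2, 17.5, 22.9])]
driver [(0.32, [236.0, 160.8, 87.8, 97.9])]
portal [(0.98, [230.6, 155.5, 96.0, 96.7])]
side 373.47879131441 252.4595239492111 191.1691231876462 ['fx', 'fy', 'cx', 'cy', 'pose'] [[-0.774, 0.489, -0.403, 0.187], [-0.633, -0.59, 0.501, 0.478], [0.007, 0.643, 0.766, 0.893], [0.0, 0.0, 0.0, 1.0]]
shell_center [(0.89, [175.9, 316.1, 25.3, 30.9]), (0.69, [141.5, 352.0, 31.9, 32.0]), (0.65, [129.4, 301.3, 29.2, 24.3]), (0.42, [194.3, 173.4, 113.3, 100.5])]
lane [(0.89, [193.8, 176.2, 112.9, 100.3])]
tray_pink_mid [(0.94, [305.4, 111.2, 47.4, 29.8]), (0.9, [194.4, 150.4, 49.8, 47.7]), (0.55, [283.2, 139.0, 50.7, 38.9]), (0.18, [196.8, 173.3, 113.8, 100.3])]
gate [(0.6, [251.7, 196.8, 32.6, 23.2])]
gate_knob [(0.66, [258.9, 196.0, 21.2, 12.2])]
jar [(0.66, [172.5, 190.5, 21.2, 28.6])]
driver [(0.51, [286.5, 213.9, 46.6, 33.7])]
portal [(0.63, [192.8, 177.9, 112.9, 96.1])]
0.9 [0.21947944 0.58521012 0.30389734] [ 3.14155554e+00 -1.17378394e-05  2.78280269e+00] 0.0539
```

View both.

View pics/scene0.png

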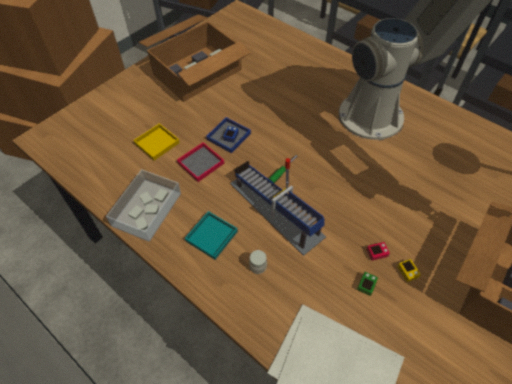

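View pics/side0.png

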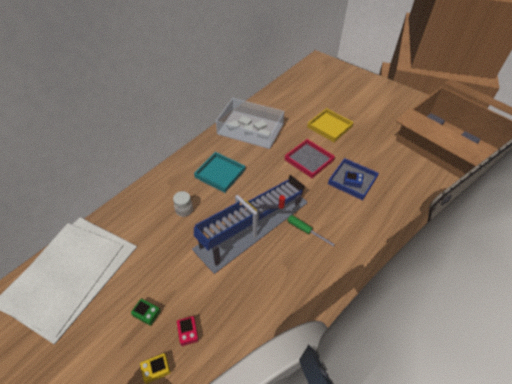

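Scene shows pink housing at (377,250), pink tray at (200,161), lane from (240,175) low to (315,235) high, red knob at (288,163). The side view shows the same: housing (187,330), tray (310,158), knob (282,203).

```bash
cat > h.py <<'E'
from plant import ctrl
import cv2,numpy as np
def snap(n,save=None):
    c=ctrl.calibration(n); im=ctrl.read_camera(n)
    if save: cv2.imwrite(f"pics/{save}.png",cv2.cvtColor(im,cv2.COLOR_RGB2BGR))
    return im,c
def plane(c,px,z):
    px=np.atleast_2d(np.asarray(px,float)); P=np.array(c["pose"])
    d=np.c_[(px[:,0]-c["cx"])/c["fx"],-(px[:,1]-c["cy"])/c["fy"],-np.ones(len(px))]@P[:3,:3].T
    return P[:3,3]+d*((z-P[2,3])/d[:,2:])
def proj(c,X):
    P=np.array(c["pose"]); p=(np.atleast_2d(X)-P[:3,3])@P[:3,:3]
    return np.c_[c["cx"]-c["fx"]*p[:,0]/p[:,2],c["cy"]+c["fy"]*p[:,1]/p[:,2]]
def pink(im,hmin=165,hmax=176):
    h=cv2.cvtColor(im,cv2.COLOR_RGB2HSV); return cv2.inRange(h,(hmin,110,60),(hmax,255,255))
def rect(pts): # min-area rect in world xy: centre, sizes, angle of long side
    (cx,cy),(w,h),a=cv2.minAreaRect(pts[:,:2].astype(np.float32)*1000)
    if w<h: w,h,a=h,w,a+90
    return np.round([cx/1000,cy/1000,w/1000,h/1000],4),round(np.radians((a+90)%180-90),3)
E
python3 - <<'E'
from h import *
for n,b,tr,kn in (("scene",(377,250),(200,161),(288,163)),("side",(187,330),(310,158),(282,203))):
    im,c=snap(n); hsv=cv2.cvtColor(im,cv2.COLOR_RGB2HSV)
    m=pink(im)
    k,l,st,ce=cv2.connectedComponentsWithStats(m)
    for i in range(1,k):
        if st[i,4]>15:
            q=np.argwhere(l==i)[:,::-1]; print(n,st[i],hsv[l==i].mean(0).round(),"z.013",rect(plane(c,q,.013)),"z.022",rect(plane(c,q,.022)))
    print("knob",hsv[kn[1]-1:kn[1]+2,kn[0]-1:kn[0]+2].reshape(-1,3).mean(0),plane(c,kn,.15))
    for d in ctrl.cut_out(n,"lane")[:1]:
        q=np.argwhere(d["mask"])[:,::-1]; print("lane",rect(plane(c,q,0.0)),rect(plane(c,q,0.08)))
    for t,z in (("jar",.03),("driver",.01)):
        for d in ctrl.cut_out(n,t)[:1]: print(t,d["score"],rect(plane(c,np.argwhere(d["mask"])[:,::-1],z)))
im,c=snap("wrist","w0"); print(np.round(c["pose"],3).tolist(),c["fx"])
E
```

```text
scene [178 144  45  37 283] [175. 191. 123.] z.013 (array([ 0.5965, -0.3331,  0.1233,  0.1215]), np.float64(1.468)) z.022 (array([ 0.6012, -0.3271,  0.1223,  0.1205]), np.float64(1.468))
scene [368 243  21  16 132] [175. 207. 138.] z.013 (array([0.4969, 0.3286, 0.0555, 0.0447]), np.float64(-0.607)) z.022 (array([0.5023, 0.3295, 0.0551, 0.0444]), np.float64(-0.607))
knob [  3.77777778 207.77777778 108.88888889] [[ 0.49676695 -0.0280064   0.15      ]]
lane (array([ 0.5091, -0.0178,  0.4088,  0.2306]), np.float64(1.406)) (array([0.5557, 0.0137, 0.3811, 0.215 ]), np.float64(1.406))
jar 0.86 (array([0.7687, 0.0789, 0.0747, 0.0505]), np.float64(0.694))
side [285 140  49  37 392] [174. 178. 129.] z.013 (array([ 0.5986, -0.3324,  0.1267,  0.1229]), np.float64(1.478)) z.022 (array([ 0.5944, -0.3241,  0.1254,  0.1216]), np.float64(1.478))
side [177 317  21  28 289] [174. 196. 153.] z.013 (array([0.4985, 0.3298, 0.0601, 0.0408]), np.float64(-0.612)) z.022 (array([0.4953, 0.3313, 0.0595, 0.0404]), np.float64(-0.612))
knob [  0.77777778 189.33333333 113.11111111] [[ 0.4951737  -0.02503208  0.15      ]]
lane (array([ 0.6045, -0.0326,  0.4067,  0.1677]), np.float64(1.41)) (array([0.5671, 0.0132, 0.3703, 0.1527]), np.float64(1.41))
jar 0.63 (array([0.7659, 0.082 , 0.0889, 0.0521]), np.float64(-0.751))
driver 0.65 (array([ 0.4498, -0.0909,  0.1128,  0.0294]), np.float64(0.117))
[[0.352, -0.889, -0.295, 0.145], [0.936, 0.334, 0.111, 0.613], [0.0, -0.315, 0.949, 0.373], [0.0, 0.0, 0.0, 1.0]] 321.5242347356917
```

View pics/w0.png

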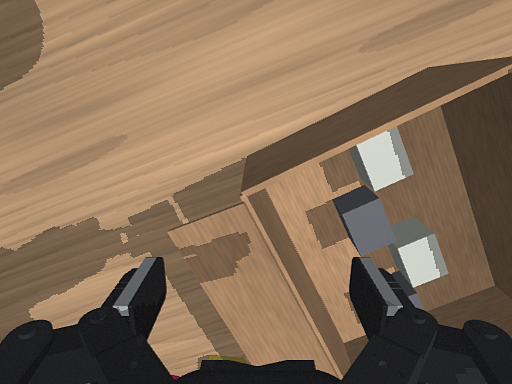

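Wrist view shows only the drawer box beneath the gripper, nothing of the job. The two fixed views agree: housing ≈ (0.4975, 0.3295), long axis −0.61; pink tray ≈ (0.5975, −0.3265).

```bash
cat >> h.py <<'E'
def go(x,y,z,yang): # shift/spin from current pose to world TCP xyz, tool-y at angle yang (mod pi)
    s=ctrl.get_state(); p=np.array(s["eef_pos"]); yaw=s["ee_rot"][2]
    d=np.array([x,y,z])-p; X=np.array([np.cos(yaw),np.sin(yaw)]); Y=np.array([np.sin(yaw),-np.cos(yaw)])
    sp=-((yang-(yaw-np.pi/2)+np.pi/2)%np.pi-np.pi/2)
    print("t",round(s["time"],2),"tcp",p.round(4),"yang",round(yaw-np.pi/2,3),"q6",round(s["q"][5],2),"| tx %.4f ty %.4f tz %.4f spin %.3f (alt %.3f)"%(d[:2]@X,d[:2]@Y,-d[2],sp,sp-np.sign(sp)*np.pi))
E
python3 -m crank '[{"tx":-0.35,"ty":-0.141,"tz":0.11,"spin":1.82,"hand":0.085},{"tx":-0.35,"ty":-0.141,"tz":0.11,"spin":1.82,"hand":0.085},{"tx":-0.35,"ty":-0.141,"tz":0.11,"spin":1.82,"hand":0.085},{"tx":-0.35,"ty":-0.141,"tz":0.11,"spin":1.82,"hand":0.085},{"tx":-0.35,"ty":-0.141,"tz":0.11,"spin":1.82,"hand":0.085},{"tx":-0.35,"ty":-0.141,"tz":0.11,"spin":1.82,"hand":0.085},{"tx":-0.35,"ty":-0.141,"tz":0.11,"spin":1.82,"hand":0.085},{"tx":-0.35,"ty":-0.141,"tz":0.11,"spin":1.82,"hand":0.085},{"tx":-0.35,"ty":-0.141,"tz":0.11,"spin":1.82,"hand":0.085},{"tx":-0.35,"ty":-0.141,"tz":0.11,"spin":1.82,"hand":0.085}]' 30
python3 -c "
from h import *
go(.4975,.3295,.18,-.61)"
```

```text
time: 2.35
eef_pos: [0.4986, 0.3289, 0.1932]
ee_rot: [-3.141, 0.001, 1.274]
ft_force: [-0.3, 0.4, -0.9]
gripper_width: 0.0846
grasp_force: 0.0
t 2.35 tcp [0.4986 0.3289 0.1932] yang -0.297 q6 0.88 | tx 0.0003 ty -0.0013 tz 0.0132 spin 0.313 (alt -2.828)
```

```bash
python3 -m crank '[{"ty":-0.001,"spin":0.31},{"ty":-0.001,"spin":0.31},{"ty":-0.001,"spin":0.31},{"ty":-0.001,"spin":0.31}]'
python3 - <<'E'
from h import *
im,c=snap("wrist","w1"); m=pink(im)
k,l,st,ce=cv2.connectedComponentsWithStats(m)
for i in range(1,k):
    if st[i,4]>60:
        q=np.argwhere(l==i)[:,::-1]; print(st[i],"z.02",rect(plane(c,q,.02)))
go(.4975,.3295,.078,-.61)
E
```

```text
[ 216  157   82   72 2398] z.02 (array([0.4995, 0.3299, 0.0564, 0.0466]), np.float64(-0.625))
t 2.4 tcp [0.4983 0.3294 0.1935] yang -0.305 q6 0.89 | tx -0.0002 ty -0.0008 tz 0.1155 spin 0.305 (alt -2.837)validation failed for argument at $[0]...
```

View pics/w1.png

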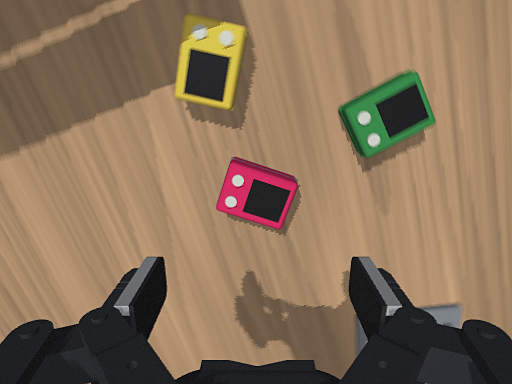

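Pink housing at (258,193) in the wrist view, upright, buttons to the left; the yellow and green ones lie clear of where the fingers will go.

```bash
python3 -m crank '[{"tx":0,"ty":0,"tz":0.05,"spin":0.15,"hand":0.085},{"tx":0,"ty":0,"tz":0.08,"spin":0.31,"hand":0.085},{"tx":0,"ty":0,"tz":0.1,"spin":0.31,"hand":0.085},{"tx":0,"ty":0,"tz":0.115,"spin":0.31,"hand":0.085},{"tx":0,"ty":0,"tz":0.115,"spin":0.31,"hand":0.085},{"tx":0,"ty":0,"tz":0.115,"spin":0.31,"hand":0.05},{"tx":0,"ty":0,"tz":0.115,"spin":0.31,"hand":0.04},{"tx":0,"ty":0,"tz":0.115,"spin":0.31,"hand":0.04},{"tx":0,"ty":0,"tz":0.115,"spin":0.31,"hand":0.04},{"tx":0,"ty":0,"tz":0.115,"spin":0.31,"hand":0.04}]' 30
```

```text
time: 3.4
eef_pos: [0.4984, 0.3308, 0.0803]
ee_rot: [3.141, -0.002, 0.973]
ft_force: [-1.1, 1.0, 6.7]
gripper_width: 0.0555
grasp_force: 32.8
```

```bash
python3 -m crank '[{"tx":0,"ty":0,"tz":-0.001,"spin":0,"hand":0.04},{"tx":0,"ty":0,"tz":-0.002,"spin":0,"hand":0.04},{"tx":0,"ty":0,"tz":-0.002,"spin":0,"hand":0.04}]' 30;  python3 -m crank '[{"tx":0,"ty":0,"tz":-0.05,"spin":0,"hand":0.04},{"tx":0,"ty":0,"tz":-0.1,"spin":0,"hand":0.04},{"tx":0,"ty":0,"tz":-0.12,"spin":0,"hand":0.04},{"tx":0,"ty":0,"tz":-0.12,"spin":0,"hand":0.04},{"tx":0,"ty":0,"tz":-0.12,"spin":0,"hand":0.04}]' 30
python3 - <<'E'
from h import *
for n in("scene","side"):
  im,c=snap(n); s=ctrl.get_state(); u,v=proj(c,[[*s["eef_pos"][:2],s["eef_pos"][2]-.06]])[0]
  u=int(u);v=int(v);cr=im[max(0,v-45):v+45,max(0,u-60):u+60]; cv2.imwrite(f"pics/c_{n}.png",cv2.cvtColor(cv2.resize(cr,None,fx=3.3,fy=5.5/1.0*0.6,interpolation=2),cv2.COLOR_RGB2BGR))
a=[cv2.resize(cv2.imread(f"pics/c_{n}.png"),(400,300)) for n in("scene","side")]
cv2.imwrite("pics/held.png",np.hstack(a))
E
```

```text
time: 3.7
eef_pos: [0.4977, 0.3302, 0.081]
ee_rot: [3.142, -0.0, 0.973]
ft_force: [-0.8, -0.1, -1.4]
gripper_width: 0.0555
grasp_force: 31.9
time: 4.2
eef_pos: [0.4974, 0.3301, 0.2007]
ee_rot: [3.142, -0.0, 0.973]
ft_force: [0.1, 0.0, -1.7]
gripper_width: 0.0553
grasp_force: 33.4
```

View pics/held.png

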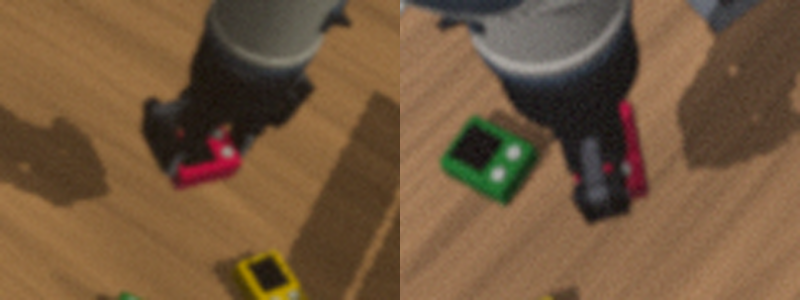

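Housing is held level by its ends, screen up. Now hover over the lane for a close look.

```bash
python3 -c "
from h import *
go(.50,.06,.33,-1.69)"
```

```text
t 4.3 tcp [0.4968 0.3297 0.1993] yang -0.598 q6 1.18 | tx -0.2211 ty 0.1545 tz -0.1307 spin 1.092 (alt -2.050)
```

```bash
python3 -m crank '[{"tx":-0.02,"ty":0.015,"tz":-0.04,"spin":1.09,"hand":0.04},{"tx":-0.05,"ty":0.03,"tz":-0.08,"spin":1.09,"hand":0.04},{"tx":-0.22,"ty":0.155,"tz":-0.13,"spin":1.09,"hand":0.04},{"tx":-0.22,"ty":0.155,"tz":-0.13,"spin":1.09,"hand":0.04},{"tx":-0.22,"ty":0.155,"tz":-0.13,"spin":1.09,"hand":0.04},{"tx":-0.22,"ty":0.155,"tz":-0.13,"spin":1.09,"hand":0.04},{"tx":-0.22,"ty":0.155,"tz":-0.13,"spin":1.09,"hand":0.04},{"tx":-0.22,"ty":0.155,"tz":-0.13,"spin":1.09,"hand":0.04},{"tx":-0.22,"ty":0.155,"tz":-0.13,"spin":1.09,"hand":0.04},{"tx":-0.22,"ty":0.155,"tz":-0.13,"spin":1.09,"hand":0.04}]'
python3 - <<'E'
from h import *
im,c=snap("wrist","w2"); go(.583,.101,.25,-1.69)
import pickle; pickle.dump((im,c),open("w2.pkl","wb"))
for t in ("gate_knob","portal","gate","lane"): print(t,[(round(d["score"],2),d["rect"]) for d in ctrl.cut_out("wrist",t)[:3]])
E
```

```text
time: 5.3
eef_pos: [0.5015, 0.0613, 0.3296]
ee_rot: [3.141, 0.002, -0.116]
ft_force: [0.2, 1.4, -0.8]
gripper_width: 0.0553
grasp_force: 33.4
t 5.35 tcp [0.5016 0.0615 0.3298] yang -1.686 q6 1.81 | tx 0.0763 ty -0.0486 tz 0.0798 spin 0.004 (alt -3.138)
gate_knob [(0.57, [303.0, 57.4, 83.2, 144.1])]
portal [(0.85, [112.9, 35.3, 389.9, 164.6])]
gate [(0.66, [306.7, 55.8, 78.8, 146.0])]
lane [(0.6, [113.1, 34.1, 393.7, 166.8])]
```

View pics/w2.png

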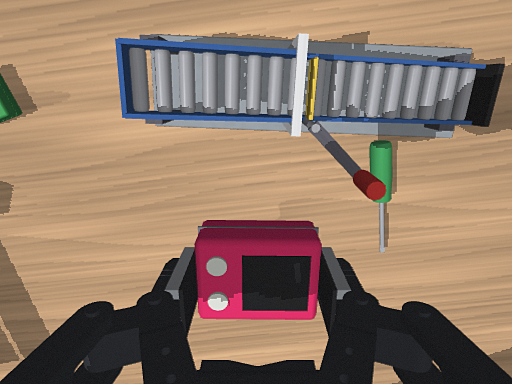

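Wrist view: lane across the top, high end left (120,80), portal (300,85), yellow shut gate (313,88), knob top (376,191), screwdriver at (382,190) just under the knob's side; housing level in the fingers.

Run:
```python
from h import *
import pickle
from scipy.optimize import least_squares
im,c=pickle.load(open("w2.pkl","rb")); hsv=cv2.cvtColor(im,cv2.COLOR_RGB2HSV)
b=cv2.inRange(hsv,(105,140,50),(125,255,255))
L=lambda p,X:np.c_[p[0]+np.cos(p[2])*X[:,0]-np.sin(p[2])*X[:,1],p[1]+np.sin(p[2])*X[:,0]+np.cos(p[2])*X[:,1],X[:,2]]
red=cv2.inRange(hsv,(0,150,60),(5,255,255));red[:,:340]=0
r=np.argwhere(red)[:,::-1]; print("knob px",r.min(0),r.max(0))
kc=(375.5,190)
X=np.array([[.04,.014,.12],[-.04,.014,.12],[-.072,-.044,.169],[-.072,-.044,.131]]);U=np.array([[302.5,34.5],[296,135.5],[375.5,191],[362,177]])
cols=[];
for col in (140,170,200,230,260,280): 
    w=np.flatnonzero(b[:210,col]); cols.append((col,w.min(),w.max())); 
print(cols)
def res(p):
    e=(proj(c,L(p,X))-U).ravel()
    # wall midline at the top of the walls
    y=np.linspace(.02,.16,30); u=proj(c,L(p,np.c_[0*y,y,.102+.177*y]))
    w=[np.interp(k,u[::-1,0],u[::-1,1]) if u[0,0]>u[-1,0] else np.interp(k,u[:,0],u[:,1]) for k,_,_ in cols]
    return np.r_[e,(np.array(w)-[(a+d)/2 for _,a,d in cols])]
s=least_squares(res,[.572,.0085,-.12],loss="soft_l1");p=s.x;print(p.round(4),res(p).round(1))
R=lambda q:L(p,np.array([q]))[0].round(4)
for n,q in dict(load=(0,.0936,.0946),stop=(0,-.1526,.051),hinge=(-.031,0,.15),knob=(-.072,-.044,.15)).items(): print(n,R(q))
V=im.copy()
for y,h in((.164,.024),(.09,.024),(.017,.024)):
  for x in(.026,-.026):
    u=proj(c,L(p,np.array([[x,y,.078+.177*y+h]])))[0];cv2.circle(V,(int(u[0]),int(u[1])),2,(0,255,0),-1)
for x in(.026,-.026,0):
  for y in (-.18,-.155,-.1):
    u=proj(c,L(p,np.array([[x,y,.078+.177*y]])))[0];cv2.circle(V,(int(u[0]),int(u[1])),2,(255,0,255),-1)
cv2.imwrite("pics/fit.png",cv2.cvtColor(cv2.resize(V[20:220,90:512],None,fx=1.8,fy=1.8),cv2.COLOR_RGB2BGR))
np.save("lane.npy",p)
l=R((0,.0936,.0946)); go(l[0],l[1],.26,p[2]-np.pi/2)
```

```text
knob px [353 170] [385 199]
[(140, np.int64(39), np.int64(117)), (170, np.int64(41), np.int64(119)), (200, np.int64(43), np.int64(119)), (230, np.int64(45), np.int64(120)), (260, np.int64(47), np.int64(121)), (280, np.int64(49), np.int64(121))]
[ 0.5781  0.0031 -0.1621] [ 1.3 -2.3 -0.7 -0.4  0.6 -0.3 -1.4  0.4  0.3 -0.2  0.3  0.3  0.3  0.3]
load [0.5932 0.0955 0.0946]
stop [ 0.5534 -0.1475  0.051 ]
hinge [0.5475 0.0081 0.15  ]
knob [ 0.4999 -0.0287  0.15  ]
t 5.55 tcp [0.5018 0.0617 0.3305] yang -1.687 q6 1.81 | tx 0.0869 ty -0.0441 tz 0.0705 spin 0.046 (alt -3.095)
```

View pics/fit.png

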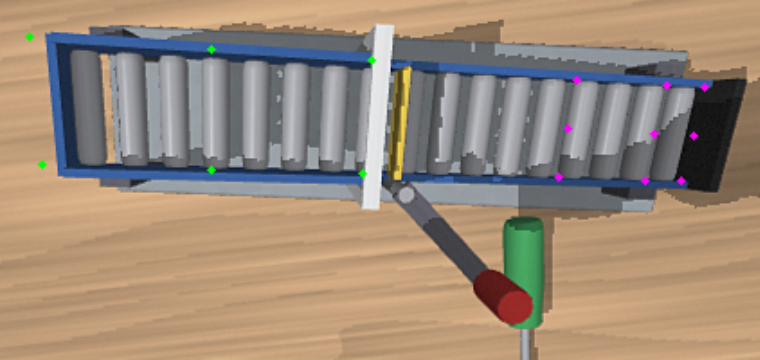

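Overlay agrees with the lane's walls and stop to a few px. Now the housing's offset in the fingers.

```bash
python3 - <<'E'
from h import *
import pickle
im,c=pickle.load(open("w2.pkl","rb")); m=pink(im,160,179); m[:205]=0;m[:,:190]=0;m[:,335:]=0
# screen (black) inside: use front top edge rows and back edge; print row extents at several columns
for col in (230,260,290): 
    w=np.flatnonzero(m[:,col]); print(col,w.min(),w.max())
s=ctrl.get_state(); T=np.array(s["eef_pos"]);yaw=s["ee_rot"][2];X=np.array([np.cos(yaw),np.sin(yaw)]);Y=np.array([np.sin(yaw),-np.cos(yaw)])
zt=.3298-.055
for px in ((258,228),(258,236),(258,318)): w=plane(c,px,zt)[0]; print(px,((w-T)[:2]@X).round(4),((w-T)[:2]@Y).round(4))
E
python3 -m crank '[{"tx":0.087,"ty":-0.044,"tz":0,"spin":0.046,"hand":0.04},{"tx":0.087,"ty":-0.044,"tz":0,"spin":0.046,"hand":0.04},{"tx":0.087,"ty":-0.044,"tz":0.05,"spin":0.046,"hand":0.04},{"tx":0.087,"ty":-0.044,"tz":0.07,"spin":0.046,"hand":0.04},{"tx":0.087,"ty":-0.044,"tz":0.07,"spin":0.046,"hand":0.04}]'
```

```text
230 220 318
260 221 319
290 221 319
(258, 228) 0.0258 0.001
(258, 236) 0.0221 0.001
(258, 318) -0.0201 0.0011
time: 6.05
eef_pos: [0.5916, 0.0949, 0.2572]
ee_rot: [3.139, 0.006, -0.162]
ft_force: [-0.4, -1.2, -0.5]
gripper_width: 0.0553
grasp_force: 33.3
```

```bash
python3 -c "
from h import *
p=np.load('lane.npy'); go(.5932,.0955,.187,p[2]-np.pi/2)"
python3 -m crank '[{"tx":0.001,"ty":0,"tz":0.03,"spin":0,"hand":0.04},{"tx":0.001,"ty":0,"tz":0.055,"spin":0,"hand":0.04},{"tx":0.001,"ty":0,"tz":0.068,"spin":0,"hand":0.04},{"tx":0.001,"ty":0,"tz":0.07,"spin":0,"hand":0.04},{"tx":0.001,"ty":0,"tz":0.07,"spin":0,"hand":0.04}]'
python3 -c "
from h import *
p=np.load('lane.npy'); go(.5932,.0955,.183,p[2]-np.pi/2)"
```

```text
t 6.05 tcp [0.5916 0.0949 0.2572] yang -1.733 q6 1.89 | tx 0.0014 ty -0.0008 tz 0.0702 spin -0.000 (alt 3.142)
time: 6.55
eef_pos: [0.595, 0.0947, 0.1919]
ee_rot: [-3.141, -0.001, -0.163]
ft_force: [0.3, 0.2, -1.1]
gripper_width: 0.0552
grasp_force: 33.3
t 6.55 tcp [0.595  0.0947 0.1919] yang -1.734 q6 1.89 | tx -0.0019 ty -0.0005 tz 0.0089 spin -0.001 (alt 3.141)
```

```bash
python3 -m crank '[{"tx":-0.001,"ty":0,"tz":0.003,"spin":0,"hand":0.04},{"tx":-0.001,"ty":0,"tz":0.006,"spin":0,"hand":0.04},{"tx":-0.001,"ty":0,"tz":0.007,"spin":0,"hand":0.04},{"tx":-0.001,"ty":0,"tz":0.007,"spin":0,"hand":0.04}]'; python3 -m crank '[{"tx":0,"ty":0,"tz":0.002,"spin":0,"hand":0.04},{"tx":0,"ty":0,"tz":0.002,"spin":0,"hand":0.04}]';python3 -m crank '[{"tx":0,"ty":0,"tz":0.002,"spin":0,"hand":0.04},{"tx":0,"ty":0,"tz":0.002,"spin":0,"hand":0.04}]'
```

```text
time: 6.95
eef_pos: [0.5935, 0.0947, 0.184]
ee_rot: [-3.142, -0.0, -0.163]
ft_force: [-0.6, 0.2, -0.0]
gripper_width: 0.0551
grasp_force: 33.3
time: 7.15
eef_pos: [0.5934, 0.0947, 0.1817]
ee_rot: [3.142, 0.0, -0.163]
ft_force: [0.9, -0.6, -0.9]
gripper_width: 0.0555
grasp_force: 33.3
time: 7.35
eef_pos: [0.5933, 0.0947, 0.1796]
ee_rot: [3.141, 0.0, -0.163]
ft_force: [-0.3, 0.5, -1.7]
gripper_width: 0.0551
grasp_force: 33.3
```

```bash
python3 -m crank '[{"tx":0,"ty":0,"tz":0.002,"spin":0,"hand":0.04},{"tx":0,"ty":0,"tz":0.002,"spin":0,"hand":0.04}]'; python3 -m crank '[{"tx":0,"ty":0,"tz":0.002,"spin":0,"hand":0.04},{"tx":0,"ty":0,"tz":0.002,"spin":0,"hand":0.04}]'
```

```text
time: 7.55
eef_pos: [0.5936, 0.0948, 0.1781]
ee_rot: [-3.141, -0.0, -0.163]
ft_force: [-0.3, -0.2, 0.7]
gripper_width: 0.0551
grasp_force: 33.6
time: 7.75
eef_pos: [0.5939, 0.095, 0.1777]
ee_rot: [-3.141, -0.001, -0.163]
ft_force: [-5.9, -0.0, 16.7]
gripper_width: 0.0553
grasp_force: 35.4
```

```bash
python3 -m crank '[{"tx":0,"ty":0,"tz":-0.001,"spin":0,"hand":0.04},{"tx":0,"ty":0,"tz":-0.001,"spin":0,"hand":0.065},{"tx":0,"ty":0,"tz":-0.001,"spin":0,"hand":0.07},{"tx":0,"ty":0,"tz":-0.001,"spin":0,"hand":0.08},{"tx":0,"ty":0,"tz":-0.001,"spin":0,"hand":0.08},{"tx":0,"ty":0,"tz":-0.01,"spin":0,"hand":0.08},{"tx":0,"ty":0,"tz":-0.025,"spin":0,"hand":0.08},{"tx":0,"ty":0,"tz":-0.05,"spin":0,"hand":0.08},{"tx":0,"ty":0,"tz":-0.1,"spin":0,"hand":0.08},{"tx":0,"ty":0,"tz":-0.13,"spin":0,"hand":0.08}]'
python3 - <<'E'
from h import *
im,c=snap("wrist","w3"); p=np.load('lane.npy')
m=pink(im,160,179);r=np.argwhere(m)[:,::-1]; w=plane(c,r,.115)[:,:2]-p[:2]; R=np.array([[np.cos(p[2]),np.sin(p[2])],[-np.sin(p[2]),np.cos(p[2])]]); l=w@R.T
print(len(r),np.percentile(l,[2,50,98],axis=0).round(4))
E
```

```text
time: 8.75
eef_pos: [0.5943, 0.0949, 0.3105]
ee_rot: [-3.14, -0.004, -0.163]
ft_force: [1.1, 0.3, 0.1]
gripper_width: 0.08
grasp_force: 0.0
1863 [[-0.08   -0.0499]
 [ 0.0052  0.0431]
 [ 0.0253  0.0628]]
```

View pics/w3.png

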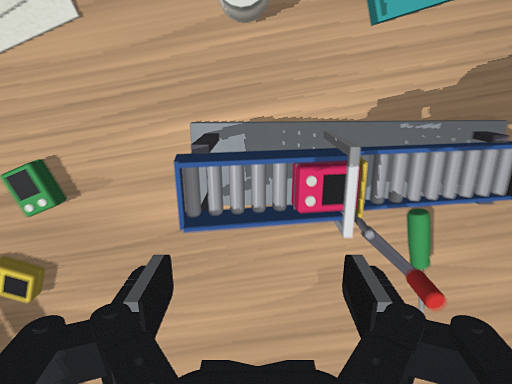

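Housing rests screen up against the shut gate (325,187), right under the portal; knob top at (435,299). Next: pinch the knob.

Run:
```python
from h import *
im,c=snap("wrist"); p=np.load('lane.npy')
hsv=cv2.cvtColor(im,cv2.COLOR_RGB2HSV); red=cv2.inRange(hsv,(0,150,120),(5,255,255));red[:,:390]=0;red[:250]=0
r=np.argwhere(red)[:,::-1]; print(r.min(0),r.max(0),r.mean(0)); u=proj(c,[[.4999,-.0287,.169],[.4999,-.0287,.131]]);print(u)
print(plane(c,(436,299),.169))
go(.4999,-.0287,.25,p[2]-np.pi/2)
```

```text
[403 275] [441 306] [430.65267176 298.11450382]
[[432.49708953 299.85475252]
 [410.75533284 273.87991254]]
[[ 0.50025812 -0.03141523  0.169     ]]
t 8.85 tcp [0.5957 0.0951 0.3125] yang -1.734 q6 1.89 | tx -0.0744 ty 0.1377 tz 0.0625 spin -0.001 (alt 3.140)
```

```bash
python3 -m crank '[{"tx":-0.075,"ty":0.138,"tz":0,"spin":0,"hand":0.05},{"tx":-0.075,"ty":0.138,"tz":0,"spin":0,"hand":0.05},{"tx":-0.075,"ty":0.138,"tz":0,"spin":0,"hand":0.05},{"tx":-0.075,"ty":0.138,"tz":0.02,"spin":0,"hand":0.05},{"tx":-0.075,"ty":0.138,"tz":0.05,"spin":0,"hand":0.05},{"tx":-0.075,"ty":0.138,"tz":0.05,"spin":0,"hand":0.05}]'
python3 - <<'E'
from h import *
im,c=snap("wrist","w4"); p=np.load('lane.npy')
print([(round(d["score"],2),d["rect"]) for d in ctrl.cut_out("wrist","gate_knob")[:2]], proj(c,[[.5,-.03,.169]]))
go(.5,-.03,.212,p[2]-np.pi/2)
E
```

```text
time: 9.45
eef_pos: [0.4948, -0.0296, 0.2537]
ee_rot: [3.141, 0.005, -0.164]
ft_force: [0.3, 0.4, 0.2]
gripper_width: 0.0503
grasp_force: 0.0
[(0.88, [172.0, 56.0, 98.7, 196.4])] [[255.9476421  240.47208078]]
t 9.55 tcp [ 0.497  -0.0292  0.2564] yang -1.734 q6 1.67 | tx 0.0031 ty 0.0003 tz 0.0444 spin -0.001 (alt 3.140)
```

View pics/w4.png

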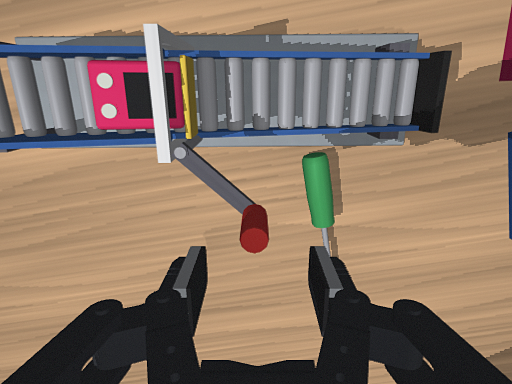

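Knob top at (254,238), right where predicted and between the fingers (driver at (318,190) is well below). Descend and pinch.

```bash
python3 -m crank '[{"tx":0.003,"ty":0,"tz":0.02,"spin":0,"hand":0.05},{"tx":0.003,"ty":0,"tz":0.042,"spin":0,"hand":0.05},{"tx":0.003,"ty":0,"tz":0.042,"spin":0,"hand":0.05},{"tx":0.003,"ty":0,"tz":0.042,"spin":0,"hand":0.03},{"tx":0.003,"ty":0,"tz":0.042,"spin":0,"hand":0.01},{"tx":0.003,"ty":0,"tz":0.042,"spin":0,"hand":0.01},{"tx":0.003,"ty":0,"tz":0.042,"spin":0,"hand":0.01}]' 25
python3 - <<'E'
from h import *
p=np.load('lane.npy'); s=ctrl.get_state(); T=np.array(s["eef_pos"][:2]); yaw=s["ee_rot"][2]
R=np.array([[np.cos(p[2]),-np.sin(p[2])],[np.sin(p[2]),np.cos(p[2])]]); h=p[:2]+R@[-.031,0]; k=h+R@[-.041,-.044]
print("tcp",s["eef_pos"],"knob",k,"hinge",h,np.linalg.norm(T-h))
a0=np.arctan2(*(k-h)[::-1]); r=np.hypot(.041,.044)
for g in (0,.2,.4,.6,.8,1.0,1.2,1.4,1.6):
    q=h+r*np.array([np.cos(a0-g),np.sin(a0-g)])-k
    print(g,"tx %.4f ty %.4f"%(q@[np.cos(yaw),np.sin(yaw)],q@[np.sin(yaw),-np.cos(yaw)]))
E
```

```text
time: 10.25
eef_pos: [0.501, -0.0292, 0.2154]
ee_rot: [-3.14, -0.003, -0.164]
ft_force: [-0.4, 5.1, 7.2]
gripper_width: 0.0152
grasp_force: 26.2
tcp [ 0.50102341 -0.02920342  0.21544858] knob [ 0.4998956  -0.02866318] hinge [0.54745858 0.00814392] 0.05959067543757541
0 tx -0.0000 ty -0.0000
0.2 tx -0.0079 ty -0.0090
0.4 tx -0.0139 ty -0.0194
0.6 tx -0.0177 ty -0.0308
0.8 tx -0.0192 ty -0.0427
1.0 tx -0.0183 ty -0.0547
1.2 tx -0.0150 ty -0.0662
1.4 tx -0.0094 ty -0.0769
1.6 tx -0.0019 ty -0.0863
```

```bash
python3 -m crank '[{"tx":-0.001,"ty":0,"tz":-0.003,"spin":0,"hand":0.01},{"tx":-0.008,"ty":-0.009,"tz":-0.003,"spin":0,"hand":0.01},{"tx":-0.014,"ty":-0.019,"tz":-0.003,"spin":0,"hand":0.01},{"tx":-0.018,"ty":-0.031,"tz":-0.003,"spin":0,"hand":0.01},{"tx":-0.019,"ty":-0.043,"tz":-0.003,"spin":0,"hand":0.01},{"tx":-0.018,"ty":-0.055,"tz":-0.003,"spin":0,"hand":0.01},{"tx":-0.015,"ty":-0.066,"tz":-0.003,"spin":0,"hand":0.01},{"tx":-0.009,"ty":-0.077,"tz":-0.003,"spin":0,"hand":0.01},{"tx":-0.002,"ty":-0.086,"tz":-0.003,"spin":0,"hand":0.01},{"tx":-0.002,"ty":-0.086,"tz":-0.003,"spin":0,"hand":0.01}]' 25
python3 - <<'E'
from h import *
p=np.load('lane.npy');s=ctrl.get_state(); h=p[:2]+np.array([-.031*np.cos(p[2]),-.031*np.sin(p[2])]); d=np.array(s["eef_pos"][:2])-h
print(np.linalg.norm(d), np.arctan2(-.044,-.041)%6.283-(np.arctan2(d[1],d[0])-p[2])%6.283)
E
```

```text
time: 11.25
eef_pos: [0.5116, 0.0558, 0.2168]
ee_rot: [3.141, 0.002, -0.162]
ft_force: [-2.5, -0.1, -0.2]
gripper_width: 0.0149
grasp_force: 27.4
0.05958591775282553 1.5840888639662913
```

Gate is at ≈1.58 rad. Hold for the roll and look.

```bash
python3 -m crank '[{"tx":0,"ty":0,"tz":0,"spin":0,"hand":0.01},{"tx":0,"ty":0,"tz":0,"spin":0,"hand":0.01},{"tx":0,"ty":0,"tz":0,"spin":0,"hand":0.01},{"tx":0,"ty":0,"tz":0,"spin":0,"hand":0.01},{"tx":0,"ty":0,"tz":0,"spin":0,"hand":0.01},{"tx":0,"ty":0,"tz":0,"spin":0,"hand":0.01},{"tx":0,"ty":0,"tz":0,"spin":0,"hand":0.01},{"tx":0,"ty":0,"tz":0,"spin":0,"hand":0.01},{"tx":0,"ty":0,"tz":0,"spin":0,"hand":0.01},{"tx":0,"ty":0,"tz":0,"spin":0,"hand":0.01}]' 
python3 -m crank '[{"tx":0,"ty":0,"tz":0,"spin":0,"hand":0.01},{"tx":0,"ty":0,"tz":0,"spin":0,"hand":0.01},{"tx":0,"ty":0,"tz":0,"spin":0,"hand":0.01},{"tx":0,"ty":0,"tz":0,"spin":0,"hand":0.01},{"tx":0,"ty":0,"tz":0,"spin":0,"hand":0.01}]'
python3 - <<'E'
from h import *
im,c=snap("wrist","w5"); p=np.load('lane.npy');go(*ctrl.get_state()["eef_pos"],p[2])
R=np.array([[np.cos(p[2]),np.sin(p[2])],[-np.sin(p[2]),np.cos(p[2])]])
for n in ("wrist","scene","side"):
    im,c=snap(n); m=pink(im,168 if n!="wrist" else 160,179)
    k,l,st,ce=cv2.connectedComponentsWithStats(m)
    for i in range(1,k):
        w=(plane(c,ce[i],.07)[0,:2]-p[:2])@R.T
        if st[i,4]>25: print(n,st[i],w.round(3))
E
```

```text
time: 12.25
eef_pos: [0.5114, 0.0554, 0.2168]
ee_rot: [-3.141, 0.001, -0.164]
ft_force: [-4.1, 3.3, -1.3]
gripper_width: 0.0148
grasp_force: 27.3
time: 12.75
eef_pos: [0.5114, 0.0554, 0.2169]
ee_rot: [-3.141, 0.001, -0.164]
ft_force: [-4.3, 4.5, -1.4]
gripper_width: 0.0149
grasp_force: 27.3
t 12.8 tcp [0.5114 0.0554 0.2168] yang -1.734 q6 1.84 | tx 0.0000 ty 0.0000 tz -0.0000 spin 1.569 (alt -1.572)
wrist [495  67  17  64 621] [-0.001 -0.12 ]
wrist [509 116   3  16  33] [-0.015 -0.127]
scene [178 143  46  38 384] [ 0.096 -0.284]
scene [237 163  20  18 161] [ 0.007 -0.144]
side [285 139  49  39 483] [ 0.036 -0.275]
side [279 176  23  20 207] [-0.007 -0.146]
```

View pics/w5.png

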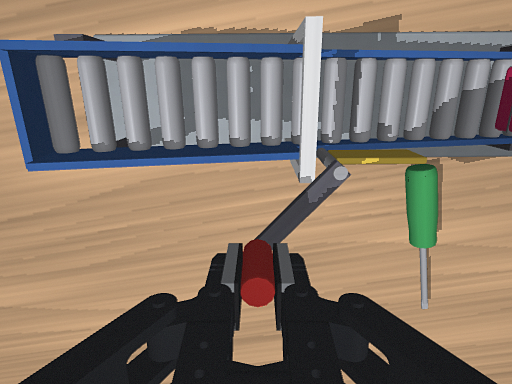

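The gate lies open along the lane edge at (375,157); the housing is down at the end stop at (505,100). Hold a bit more, then lead the gate back shut and let go.

```bash
python3 -m crank '[{"tx":0,"ty":0,"tz":0,"spin":0,"hand":0.01},{"tx":0,"ty":0,"tz":0,"spin":0,"hand":0.01},{"tx":0,"ty":0,"tz":0,"spin":0,"hand":0.01},{"tx":0,"ty":0,"tz":0,"spin":0,"hand":0.01},{"tx":0,"ty":0,"tz":0,"spin":0,"hand":0.01}]' 
python3 -m crank '[{"tx":-0.007,"ty":0.009,"tz":0,"spin":0,"hand":0.01},{"tx":-0.013,"ty":0.02,"tz":0,"spin":0,"hand":0.01},{"tx":-0.016,"ty":0.031,"tz":0,"spin":0,"hand":0.01},{"tx":-0.017,"ty":0.043,"tz":0,"spin":0,"hand":0.01},{"tx":-0.016,"ty":0.055,"tz":0,"spin":0,"hand":0.01},{"tx":-0.012,"ty":0.067,"tz":0,"spin":0,"hand":0.01},{"tx":-0.006,"ty":0.077,"tz":0,"spin":0,"hand":0.01},{"tx":0.001,"ty":0.085,"tz":0,"spin":0,"hand":0.01},{"tx":0.001,"ty":0.085,"tz":0,"spin":0,"hand":0.01}]'
python3 -m crank '[{"tx":0,"ty":0,"tz":0,"spin":0,"hand":0.05},{"tx":0,"ty":0,"tz":0,"spin":0,"hand":0.05},{"tx":0,"ty":0,"tz":0,"spin":0,"hand":0.05},{"tx":0,"ty":0,"tz":-0.05,"spin":0,"hand":0.05},{"tx":0,"ty":0,"tz":-0.07,"spin":0,"hand":0.08},{"tx":0,"ty":0,"tz":-0.07,"spin":0,"hand":0.08}]'
python3 -c "
from h import *
p=np.load('lane.npy'); go(.5534-.08,-.1475,.285,p[2])"
```

```text
time: 13.45
eef_pos: [0.5114, 0.0554, 0.2169]
ee_rot: [-3.141, 0.001, -0.164]
ft_force: [-4.5, 2.3, -1.5]
gripper_width: 0.015
grasp_force: 27.3
time: 14.35
eef_pos: [0.4999, -0.0291, 0.2172]
ee_rot: [-3.14, 0.001, -0.165]
ft_force: [-4.0, 4.9, 3.9]
gripper_width: 0.0154
grasp_force: 27.4
time: 14.95
eef_pos: [0.5011, -0.0288, 0.2901]
ee_rot: [-3.141, -0.006, -0.163]
ft_force: [0.3, -1.1, 0.4]
gripper_width: 0.0768
grasp_force: 0.0
t 14.95 tcp [ 0.5011 -0.0288  0.2901] yang -1.734 q6 1.67 | tx -0.0081 ty 0.1216 tz 0.0051 spin 1.570 (alt -1.572)
```

```bash
python3 -c "
from h import *
p=np.load('lane.npy'); go(.5534,-.1475,.24,p[2])"
python3 -m crank '[{"tx":0.06,"ty":0.08,"tz":0,"spin":-1.57,"hand":0.08},{"tx":0.07,"ty":0.11,"tz":0,"spin":-1.57,"hand":0.08},{"tx":0.07,"ty":0.11,"tz":0,"spin":-1.57,"hand":0.08},{"tx":0.07,"ty":0.11,"tz":0,"spin":-1.57,"hand":0.08},{"tx":0.07,"ty":0.11,"tz":0,"spin":-1.57,"hand":0.08},{"tx":0.07,"ty":0.11,"tz":0,"spin":-1.57,"hand":0.08},{"tx":0.07,"ty":0.11,"tz":0,"spin":-1.57,"hand":0.08},{"tx":0.07,"ty":0.11,"tz":0,"spin":-1.57,"hand":0.08},{"tx":0.07,"ty":0.11,"tz":0,"spin":-1.57,"hand":0.08},{"tx":0.07,"ty":0.11,"tz":0,"spin":-1.57,"hand":0.08}]'
python3 -m crank '[{"tx":0,"ty":0,"tz":0,"spin":-0.12,"hand":0.085},{"tx":0,"ty":0,"tz":0,"spin":-0.12,"hand":0.085}]'
python3 - <<'E'
from h import *
im,c=snap("wrist","w6"); p=np.load('lane.npy')
R=np.array([[np.cos(p[2]),np.sin(p[2])],[-np.sin(p[2]),np.cos(p[2])]])
m=pink(im,160,179);k,l,st,ce=cv2.connectedComponentsWithStats(m)
for i in range(1,k):
    if st[i,4]>60:
        W=plane(c,np.argwhere(l==i)[:,::-1],.07); w=(W[:,:2]-p[:2])@R.T
        print(st[i],np.percentile(w,[1,99],axis=0).round(4),rect(W))
go(.5534,-.1475,.125,p[2])
E
```

```text
t 14.95 tcp [ 0.5011 -0.0288  0.2901] yang -1.734 q6 1.67 | tx 0.0709 ty 0.1086 tz 0.0501 spin 1.570 (alt -1.572)
time: 15.95
eef_pos: [0.5501, -0.1485, 0.2857]
ee_rot: [-3.14, 0.0, 1.329]
ft_force: [0.5, -0.2, 0.7]
gripper_width: 0.0799
grasp_force: 0.0
time: 16.15
eef_pos: [0.5501, -0.1485, 0.2859]
ee_rot: [-3.14, 0.0, 1.445]
ft_force: [-1.0, 0.5, -0.1]
gripper_width: 0.0848
grasp_force: 0.0
[ 238  148   48   64 1836] [[-0.0197 -0.1834]
 [ 0.022  -0.124 ]] (array([ 0.5544, -0.1489,  0.0604,  0.0423]), np.float64(1.401))
[ 265  258   96   89 2687] [[ 0.0092 -0.3425]
 [ 0.114  -0.2318]] (array([ 0.5925, -0.2897,  0.1101,  0.1028]), np.float64(1.472))
t 16.2 tcp [ 0.5501 -0.1485  0.286 ] yang -0.13 q6 -0.14 | tx 0.0014 ty 0.0031 tz 0.1610 spin 0.032 (alt -3.110)
```

View pics/w6.png

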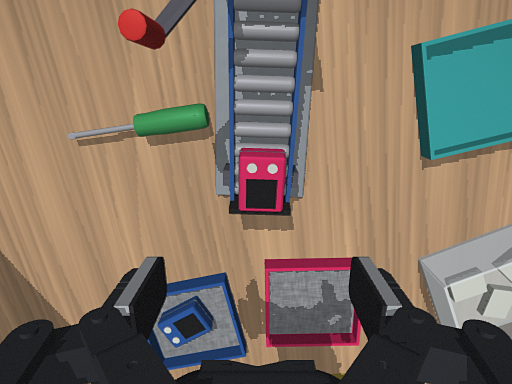

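Housing sits at (262,182) against the black stop, screen up; gate knob (135,25) back in shut position; pink tray at (310,302), blue beside it. Descend onto the housing's sides.

```bash
python3 -m crank '[{"tx":0.001,"ty":0.004,"tz":0.05,"spin":0.032,"hand":0.085},{"tx":0.001,"ty":0.004,"tz":0.1,"spin":0.032,"hand":0.085},{"tx":0.001,"ty":0.004,"tz":0.13,"spin":0.032,"hand":0.085},{"tx":0.001,"ty":0.004,"tz":0.145,"spin":0.032,"hand":0.085},{"tx":0.001,"ty":0.004,"tz":0.15,"spin":0.032,"hand":0.085},{"tx":0.001,"ty":0.004,"tz":0.15,"spin":0.032,"hand":0.085}]' 25
python3 -c "
from h import *
p=np.load('lane.npy'); go(.5544,-.148,.133,p[2]);print(ctrl.get_state()['ft_force'])"
```

```text
time: 16.8
eef_pos: [0.5549, -0.1481, 0.1372]
ee_rot: [3.141, 0.0, 1.41]
ft_force: [-0.2, -0.2, -0.1]
gripper_width: 0.0847
grasp_force: 0.0
t 16.8 tcp [ 0.5549 -0.1481  0.1372] yang -0.161 q6 -0.1 | tx 0.0001 ty -0.0005 tz 0.0042 spin 0.001 (alt -3.141)
[-0.16520718 -0.17837008 -0.11986646]
```

```bash
python3 -m crank '[{"tx":0,"ty":0,"tz":0.003,"spin":0,"hand":0.06},{"tx":0,"ty":0,"tz":0.003,"spin":0,"hand":0.05},{"tx":0,"ty":0,"tz":0.003,"spin":0,"hand":0.03},{"tx":0,"ty":0,"tz":0.003,"spin":0,"hand":0.03},{"tx":0,"ty":0,"tz":0.003,"spin":0,"hand":0.03},{"tx":0,"ty":0,"tz":0.003,"spin":0,"hand":0.03}]' 30
python3 -m crank '[{"tx":0,"ty":0,"tz":-0.005,"spin":0,"hand":0.03},{"tx":0,"ty":0,"tz":-0.03,"spin":0,"hand":0.03},{"tx":0,"ty":0,"tz":-0.06,"spin":0,"hand":0.03},{"tx":0,"ty":0,"tz":-0.06,"spin":0,"hand":0.03}]' 30
python3 -c "
from h import *
p=np.load('lane.npy'); go(.5975,-.3265,.2,-.1)"
```

```text
time: 17.4
eef_pos: [0.555, -0.1482, 0.135]
ee_rot: [3.14, 0.0, 1.411]
ft_force: [-1.0, 0.3, 6.5]
gripper_width: 0.0417
grasp_force: 30.2
time: 17.8
eef_pos: [0.5565, -0.1486, 0.1978]
ee_rot: [3.135, 0.001, 1.411]
ft_force: [-0.1, 0.1, -1.1]
gripper_width: 0.0413
grasp_force: 31.0
t 17.8 tcp [ 0.5565 -0.1486  0.1978] yang -0.16 q6 -0.1 | tx -0.1691 ty 0.0689 tz -0.0022 spin -0.060 (alt 3.082)
```

```bash
python3 -m crank '[{"tx":-0.17,"ty":0.069,"tz":0,"spin":-0.06,"hand":0.03},{"tx":-0.17,"ty":0.069,"tz":0,"spin":-0.06,"hand":0.03},{"tx":-0.17,"ty":0.069,"tz":0,"spin":-0.06,"hand":0.03},{"tx":-0.17,"ty":0.069,"tz":0,"spin":-0.06,"hand":0.03},{"tx":-0.17,"ty":0.069,"tz":0,"spin":-0.06,"hand":0.03},{"tx":-0.17,"ty":0.069,"tz":0,"spin":-0.06,"hand":0.03}]'
python3 - <<'E'
from h import *
im,c=snap("wrist","w7"); go(.5975,-.3265,.1,-.1)
V=cv2.cvtColor(im,cv2.COLOR_RGB2BGR)
for a in((.054,.052),(.054,-.052),(-.054,.052),(-.054,-.052),(0,0)):
    t=-.1;q=[.5975+a[0]*np.cos(t)-a[1]*np.sin(t),-.3265+a[0]*np.sin(t)+a[1]*np.cos(t),.004]
    u=proj(c,q)[0];cv2.circle(V,(int(u[0]),int(u[1])),3,(0,255,0),-1)
cv2.imwrite("pics/w7.png",V)
E
```

```text
time: 18.4
eef_pos: [0.5948, -0.3272, 0.1929]
ee_rot: [-3.14, -0.001, 1.469]
ft_force: [-0.3, -0.3, -1.2]
gripper_width: 0.0415
grasp_force: 31.0
t 18.45 tcp [ 0.5948 -0.3263  0.193 ] yang -0.1 q6 -0.4 | tx 0.0000 ty 0.0027 tz 0.0930 spin -0.000 (alt 3.141)
```

View pics/w7.png

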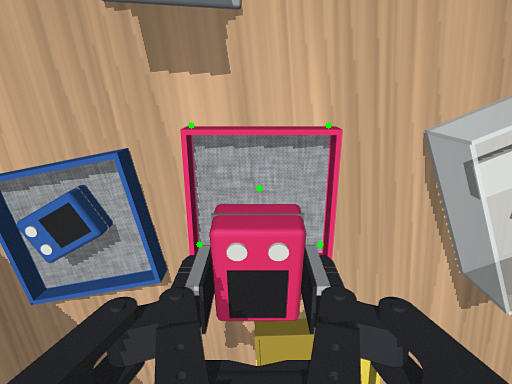

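Wrist view: the tray appears ~8 mm farther out than the overlay points, so I aim at (0.599, −0.333); housing is securely held, screen up.

```bash
python3 -m crank '[{"tx":-0.007,"ty":0.004,"tz":0.03,"spin":0,"hand":0.03},{"tx":-0.007,"ty":0.004,"tz":0.06,"spin":0,"hand":0.03},{"tx":-0.007,"ty":0.004,"tz":0.085,"spin":0,"hand":0.03},{"tx":-0.007,"ty":0.004,"tz":0.095,"spin":0,"hand":0.03},{"tx":-0.007,"ty":0.004,"tz":0.095,"spin":0,"hand":0.03},{"tx":-0.007,"ty":0.004,"tz":0.095,"spin":0,"hand":0.03}]'
python3 -m crank '[{"tx":0,"ty":0,"tz":0.002,"spin":0,"hand":0.03},{"tx":0,"ty":0,"tz":0.002,"spin":0,"hand":0.03}]'
python3 -m crank '[{"tx":0,"ty":0,"tz":0.002,"spin":0,"hand":0.03},{"tx":0,"ty":0,"tz":0.002,"spin":0,"hand":0.03}]'
```

```text
time: 19.05
eef_pos: [0.5993, -0.3338, 0.0999]
ee_rot: [3.141, 0.0, 1.472]
ft_force: [0.0, -1.0, -1.5]
gripper_width: 0.0411
grasp_force: 30.9
time: 19.25
eef_pos: [0.5993, -0.3344, 0.098]
ee_rot: [3.14, 0.001, 1.471]
ft_force: [0.0, 0.3, -1.3]
gripper_width: 0.0413
grasp_force: 31.0
time: 19.45
eef_pos: [0.5988, -0.3343, 0.0951]
ee_rot: [3.141, 0.0, 1.471]
ft_force: [0.3, -0.4, -0.6]
gripper_width: 0.0411
grasp_force: 31.0
```

```bash
for i in 1 2 ; do :; done; python3 -m crank '[{"tx":0,"ty":0,"tz":0.002,"spin":0,"hand":0.03},{"tx":0,"ty":0,"tz":0.002,"spin":0,"hand":0.03}]'
python3 -m crank '[{"tx":0,"ty":0,"tz":0.002,"spin":0,"hand":0.03},{"tx":0,"ty":0,"tz":0.002,"spin":0,"hand":0.03}]'
python3 -m crank '[{"tx":0,"ty":0,"tz":0.001,"spin":0,"hand":0.03},{"tx":0,"ty":0,"tz":0.001,"spin":0,"hand":0.03}]'
```

```text
time: 19.65
eef_pos: [0.5989, -0.3343, 0.0929]
ee_rot: [3.141, 0.0, 1.471]
ft_force: [0.1, -1.1, 0.2]
gripper_width: 0.0411
grasp_force: 31.2
time: 19.85
eef_pos: [0.5991, -0.3339, 0.0918]
ee_rot: [3.141, -0.0, 1.471]
ft_force: [-2.0, 4.4, 8.7]
gripper_width: 0.0412
grasp_force: 32.4
time: 20.05
eef_pos: [0.5991, -0.3337, 0.0913]
ee_rot: [3.141, -0.001, 1.471]
ft_force: [-2.9, 6.0, 12.8]
gripper_width: 0.0413
grasp_force: 33.0
```

```bash
python3 -m crank '[{"tx":0,"ty":0,"tz":0.001,"spin":0,"hand":0.03},{"tx":0,"ty":0,"tz":0.001,"spin":0,"hand":0.03}]' 20
python3 -m crank '[{"tx":0,"ty":0,"tz":0,"spin":0,"hand":0.044},{"tx":0,"ty":0,"tz":0,"spin":0,"hand":0.05},{"tx":0,"ty":0,"tz":0,"spin":0,"hand":0.06},{"tx":0,"ty":0,"tz":0,"spin":0,"hand":0.06},{"tx":0,"ty":0,"tz":-0.02,"spin":0,"hand":0.06},{"tx":0,"ty":0,"tz":-0.06,"spin":0,"hand":0.06},{"tx":0,"ty":0,"tz":-0.1,"spin":0,"hand":0.06},{"tx":0,"ty":0,"tz":-0.13,"spin":0,"hand":0.06},{"tx":0,"ty":0,"tz":-0.13,"spin":0,"hand":0.06}]'
python3 - <<'E'
from h import *
im,c=snap("wrist","w8")
E
```

```text
time: 20.25
eef_pos: [0.5992, -0.3335, 0.0905]
ee_rot: [3.141, -0.001, 1.471]
ft_force: [-3.4, 7.5, 14.4]
gripper_width: 0.0412
grasp_force: 33.4
time: 21.15
eef_pos: [0.6008, -0.3355, 0.224]
ee_rot: [3.134, 0.003, 1.471]
ft_force: [1.0, 0.4, 0.3]
gripper_width: 0.06
grasp_force: 0.0
```

View pics/w8.png

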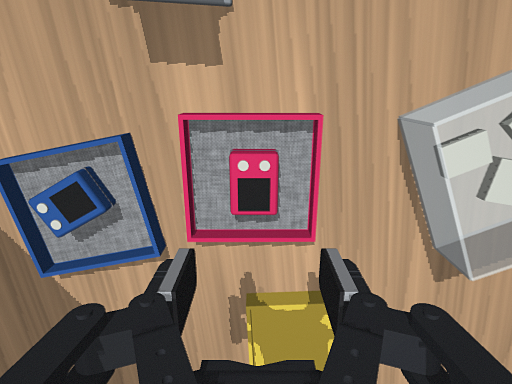

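Housing lies flat, screen up, in the middle of the pink tray (254,182), clear of its walls; the blue one is untouched.

```bash
python3 -c "
from plant import ctrl
print(ctrl.hand_in())"
```

```text
the job is handed in; nothing more can be done
None
```

I ran the pink housing through the gate to the end stop, led the gate shut by its knob, and set the housing down flat, screen up, mid-way in the pink tray; I handed the job in at about 21 s but got no verdict back.

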